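# Find the stamped sample crate and push it to the dispatch line

## Robot

A 6-joint arm with a two-finger parallel gripper is mounted at the origin on the work surface. World frame = base frame: x ahead of the robot, y to its left, z up, the work surface at z = 0. Lengths are in m, angles in rad, forces in N, time in s.
With the tool pointing down it reaches from about 0.375 to 0.9 m from the base axis. Payload 3.1 kg.
Tool frame: the origin (TCP) lies midway between the tips of the shut fingers; the grasp point (between the pads) lies 19 mm behind it; x points along the fingers, z is the direction in which the jaws open and shut, and the axes are right-handed (so a half turn about x gives the same grasp; the last joint's range is limited). The gripper opens to 85 mm and grips with 20 to 120 N. Pads are 22 mm wide; open, the fingers measure 114 mm over their backs; the gripper's body (76 mm by 85 mm) begins 54 mm behind the grasp point. The pads swing forward as they close: fully open they stand 13 mm farther back than shut.
Start: joints at [0.995, 0.527, 1.433, -0, 1.181, -0.178], TCP at [0.242, 0.576, 0.231] pointing down, gripper open.
Joint ranges: [-3.08, 3.08], [-0.75, 2.2], [0.22, 2.44], [-1.43, 4.57], [0, 2.65], [-2.85, 2.85]. Speed limits (rad/s): [2.79, 2.79, 3.14, 3.14, 3.14, 3.14].

## Interface

Orientations are given as a unit quaternion [x, y, z, w].
In Python, from station import status, snapshot, camera_params, ticket gives the robot as it stands.
- The arm moves only by the tool arm_command, never from a script. Its argument "series" is a list that holds one entry, the list of rows, each a list of 4 numbers: the shift along the tool's x, y, z in mm, then the turn about the tool's x in rad. A call has 1 to 10 rows; each row shifts and turns the commanded pose from where the row before left it, along the tool's axes as they then stand; what a row does not reach is not made up. A row lasts 1/10 s, in which the tool goes at most 50 mm and 8.59 degrees, less where a joint would pass 70% of its speed; a pose out of reach is approached as far as the arm can. A call is refused whole if a number of a shift passes 50 or a number of a turn 0.15, either way. A call with a gripper value outside its range is refused whole. "jaw" is the opening in per cent of the stroke, from 0 (shut) to 100 (fully open), set as the call begins (left out, the last holds). The fingers move at their own pace and stop on an object; "force" is the grip in N (left out, the last holds). Time passes only in rows, so rows that do not move let the fingers close. It gives the time, the measured TCP pose, the force and the opening at its end, in the units of the state.
- status.sense(): the state, without advancing time (a new reading comes with each control period).
- snapshot(name): name is "scene" or "top" or "wrist"; returns the picture (420x560x3 uint8, red, green, blue); there is no depth.
- camera_params(name): a dict with "fovy" (degrees; the focal length in pixels is half the picture's height over the tangent of half this angle, whatever the lens; pixels are square), "cx", "cy" (the principal point, pixels), "extrinsics" (4x4, takes a point from camera to world coordinates); the wrist camera has in their place "mount" (4x4, takes a point from camera to tool coordinates, whose origin is the TCP and whose axes are the tool frame's). Camera axes: x right, y down, z forward; pixel columns grow to the right and rows downward; lengths in m; the calibration is good to about 2 mm. A picture is of the moment at which its call begins: read the wrist's pose just before it. camera_params takes no time and is no camera call.
- ticket.sign_off(): hands the job in, once; it reports no verdict.
The state is a dict: "t": time; "q": joint angles; "qd": joint speeds; "tau": joint torques, N m; "tcp_pos": TCP position; "tool_rot": TCP orientation; "force": force on the tool from outside, world axes, zero at the start; "ft_torque": the same for the moment, N m; "finger_gap": opening from 0.0 (shut) to 1.0 (fully open).
Only numpy, scipy, OpenCV 4.12 (cv2) and the standard library are available. Lean on these libraries where they do the work, as an engineer would, in place of code of your own. Each camera call takes 0.05 s, during which the arm holds its last target. There are 200 camera calls.

## Task

First tip both orange-lidded sample crates over onto their sides to see which one has the blue inspection stamp underneath; then push that one, still lying on its side, across the bench until its middle is over the green dispatch line. Only push with the fingers: do not pick up or lift a crate, and do not turn one upside down; leave the unstamped crate lying close to where it stood, clear of the line, and do not disturb the other things on the bench.

Things in the scene. Friction and masses are not known exactly. Their poses are not given: they have to be found in the camera images.
- crate_a: One loose sealed crate, white with orange lid, 80 (x) x 120 (y) x 120 mm tall (z), 0.25-0.5 kg; both look alike from above and all sides. Origin: centre of underside, z towards the lid. Starts upright, x axis within 0.35 rad of straight away from the robot. Pushed near the top of a wide face it pivots on the opposite lower edge, past 34 degrees falls on its side (80 mm high); then slides if pushed low
- crate_b: The other loose sealed crate, white with orange lid, 80 (x) x 120 (y) x 120 mm tall (z), 0.25-0.5 kg; both look alike from above and all sides. Origin: centre of underside, z towards the lid. Starts upright, x axis within 0.35 rad of straight away from the robot. Pushed near the top of a wide face it pivots on the opposite lower edge, past 34 degrees falls on its side (80 mm high); then slides if pushed low
- crate_a_mid (a point): middle of crate_a's volume, 60 mm from the underside along its z
- crate_b_mid (a point): middle of crate_b's volume, 60 mm from the underside along its z
- stamp (a point): centre of the inspection stamp, a blue disc 52 mm across in the middle of the pale underside of one crate; the other crate's underside is blank. It cannot be seen while the crate stands
- line: the dispatch line: a straight green tape 40 mm wide and 400 mm long, flat on the bench between the two crates, pointing roughly away from the robot. Origin: the middle of the tape, on the bench; x runs along it, y across it
- reagent_bottle: bystander: clear bottle with an orange cap, 64 mm across, 150 mm tall. Origin: centre of its underside
- amber_bottle: bystander: amber bottle with a black cap, 52 mm across, 110 mm tall. Origin: centre of its underside
- tip_box: bystander: blue and white pipette-tip box, 80 x 120 mm, 65 mm tall. Origin: centre of its underside
- beaker: bystander: glass beaker, 70 mm across, 90 mm tall. Origin: centre of its underside
- tube_rack: bystander: grey rack of capped tubes, 70 x 150 mm, 72 mm tall. Origin: centre of its underside
- flask: bystander: green conical flask, 80 mm across the foot, 112 mm tall. Origin: centre of its underside
Mind the look-alikes: they are no part of the job. What is shaped like the crate_a but yellow is not meant. What is shaped like the crate_b but red is not meant.

How it is judged:
By the outcome, as a careful person would: the job done as asked, in the order asked, and still so for the second after the job is handed in, with the robot touching nothing.
It also fails if it takes over 70 s, if anything falls off the work surface, if the arm or the gripper's body presses on something with over 40 N, if the wrist force passes 120 N, or if a joint passes its speed limit or range.

## Working session

There is one attempt and no reset: what is moved stays moved. The work goes in short steps, Python scripts to look and compute and a tool call to move; the robot and the scene stay as the last step left them, time stands still between calls to the robot, and variables do not carry over. Pictures are saved under pics/ and viewed, about 8 in all and at most 12, crops included, and the job is handed in when it is done.

Besides the shell and the picture viewer there is one more tool, called after "Call:" as name(argument=value, ...), one argument or row to a line, values as JSON. arm_command: Moves the arm, as the interface text tells. Its arguments: {"type":"object","properties":{"series":{"type":"array"},"jaw":{"type":"number"},"force":{"type":"number"}},"required":["series"]}

```bash
mkdir -p pics
python3 - <<'E'
from station import status,snapshot,camera_params
import cv2,numpy as np
s=status.sense();print(s['t'],s['tcp_pos'],s['tool_rot'],s['force'])
for n in("scene","top"):
    im=snapshot(n);np.save(f'pics/{n}0.npy',im);cv2.imwrite(f'pics/{n}0.png',im[:,:,::-1]);p=camera_params(n);print(n,p)
print(camera_params('wrist'))
a=[np.load(f'pics/{n}0.npy')[:,:,::-1] for n in("scene","top")]
E
```

```text
0.0 [0.24166316 0.57561063 0.23032611] [-0.39166839  0.58963106  0.3910521   0.58822558] [-0.77906129  0.97288523 -1.12671891]
scene {'fovy': 53.44888661190437, 'cx': 271.4922498991798, 'cy': 204.41303264993135, 'extrinsics': array([[-0.67580107,  0.46089879, -0.57520885,  1.46366792],
       [ 0.7370175 ,  0.43302791, -0.51893355,  0.80309255],
       [ 0.00990564, -0.77463484, -0.6323312 ,  1.05413399],
       [ 0.        ,  0.        ,  0.        ,  1.        ]])}
top {'fovy': 44.248153748785185, 'cx': 276.44863964751886, 'cy': 214.76850849204433, 'extrinsics': array([[-1.99736858e-02, -9.95810304e-01,  8.92350317e-02,
         4.24473592e-01],
       [-9.99799651e-01,  2.00106906e-02, -4.79992891e-04,
        -2.13294509e-02],
       [-1.30767274e-03, -8.92267407e-02, -9.96010481e-01,
         1.62967509e+00],
       [ 0.00000000e+00,  0.00000000e+00,  0.00000000e+00,
         1.00000000e+00]])}
{'fovy': 60.5351928349399, 'cx': 278.2178460588674, 'cy': 211.58292557618097, 'mount': array([[ 9.18288358e-04, -3.01731043e-01,  9.53392644e-01,
        -1.41784715e-01],
       [-3.93546905e-04, -9.53393082e-01, -3.01730803e-01,
         7.73369311e-02],
       [ 9.99999501e-01, -9.81288410e-05, -9.94235086e-04,
        -1.03060226e-03],
       [ 0.00000000e+00,  0.00000000e+00,  0.00000000e+00,
         1.00000000e+00]])}
```

View pics/top0.png

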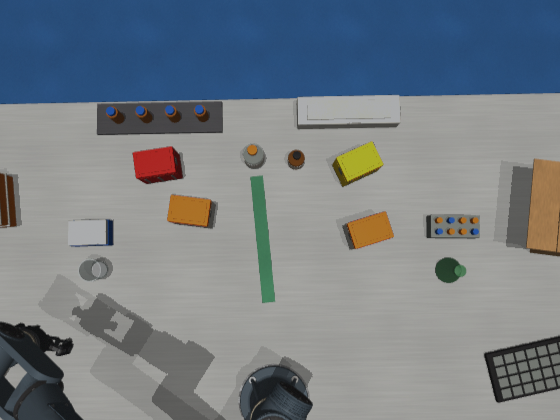

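View pics/scene0.png

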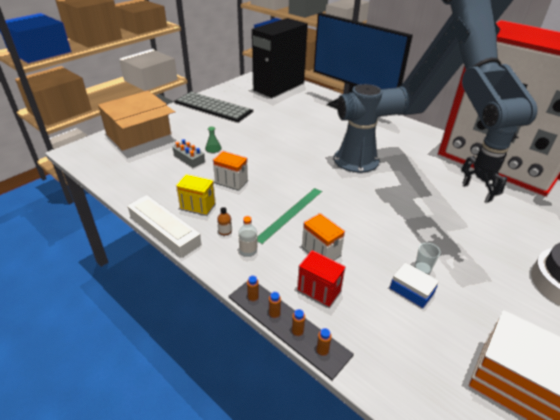

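The top view shows two orange-topped boxes at (189,210) and (369,229), and the tape runs (257,177) to (267,302). The look-alikes are red (158,164) and yellow (358,162). In the scene view the orange lids are at (323,232) and (230,163). I'll measure these next and make a crop to confirm them.

```bash
cat > h.py <<'E'
import cv2,numpy as np
from station import status,snapshot,camera_params
from scipy.spatial.transform import Rotation as R
def cam(n,s=None):
    p=camera_params(n); f=210/np.tan(np.radians(p['fovy']/2))
    if n=='wrist':
        T=np.eye(4);T[:3,:3]=R.from_quat(s['tool_rot']).as_matrix();T[:3,3]=s['tcp_pos'];T=T@p['mount']
    else: T=p['extrinsics']
    return f,p['cx'],p['cy'],T
def ray(c,uv):
    f,cx,cy,T=c; d=T[:3,:3]@np.array([(uv[0]-cx)/f,(uv[1]-cy)/f,1]); return T[:3,3],d/np.linalg.norm(d)
def plane(c,uv,z):
    o,d=ray(c,uv); return o+d*(z-o[2])/d[2]
def tri(c1,u1,c2,u2):
    o,d=ray(c1,u1);p,e=ray(c2,u2); A=np.stack([d,-e],1); t=np.linalg.lstsq(A,p-o,rcond=None)[0]
    a,b=o+d*t[0],p+e*t[1]; return (a+b)/2,np.linalg.norm(a-b)
def blobs(im,lo,hi,amin):
    m=cv2.inRange(cv2.cvtColor(im,cv2.COLOR_RGB2HSV),lo,hi)
    return [k for k in cv2.findContours(m,0,1)[0] if cv2.contourArea(k)>amin]
E
python3 - <<'E'
from h import *
t=np.load('pics/top0.npy');s=np.load('pics/scene0.npy');ct=cam('top');cs=cam('scene')
print('tf',ct[0])
def show(nm,lo,hi,z,amin=60):
  for k in blobs(t,lo,hi,amin):
    r=cv2.minAreaRect(k)
    if not(60<r[0][0]<490 and 90<r[0][1]<310):continue
    P=np.array([plane(ct,q,z)[:2] for q in cv2.boxPoints(r)])
    e=P[1]-P[0];g=P[2]-P[1]
    print(nm,np.round(r[0]),'c',P.mean(0).round(3),'edges',np.linalg.norm(e).round(3),np.linalg.norm(g).round(3),'ang',np.degrees(np.arctan2(e[1],e[0])).round(1),np.degrees(np.arctan2(g[1],g[0])).round(1),P.round(3).tolist())
show('orange',(8,150,120),(18,255,255),.12,300)
show('green',(65,100,60),(90,255,200),0,300)
show('red',(0,200,120),(4,255,255),.12,300)
show('yellow',(25,150,100),(33,255,255),.12,300)
for n in [(443,215),(451,270),(69,233),(98,268),(427,226),(480,226),(253,155),(296,160)]: print(n,plane(ct,n,.06).round(3))
# scene orange lid blobs
for k in blobs(s,(6,150,150),(18,255,255),150):
    m=cv2.moments(k);print('scene',[m['m10']/m['m00'],m['m01']/m['m00']],cv2.contourArea(k))
for u,v in [((189,210),(323,231)),((369.5,229),(230,164))]: print(tri(ct,u,cs,v))
a=cv2.resize(t[130:310,60:490],(800,335),interpolation=cv2.INTER_CUBIC)
b=cv2.resize(s[120:310,140:470],(460,265),interpolation=cv2.INTER_CUBIC)
o=np.zeros((600,800,3),np.uint8);o[:335]=a;o[335:,:460]=b;cv2.imwrite('pics/crop1.png',o[:,:,::-1])
E
```

```text
tf 516.5448275114759
orange [370. 230.] c [ 0.511 -0.295] edges 0.119 0.078 ang -73.8 -164.9 [[0.532, -0.228], [0.565, -0.342], [0.489, -0.363], [0.457, -0.249]]
orange [188. 210.] c [0.578 0.236] edges 0.079 0.119 ang -7.6 -98.8 [[0.548, 0.3], [0.626, 0.29], [0.608, 0.172], [0.53, 0.183]]
green [262. 239.] c [0.497 0.024] edges 0.038 0.395 ang -85.6 -175.5 [[0.692, 0.059], [0.695, 0.021], [0.302, -0.01], [0.299, 0.028]]
red [154. 163.] c [0.723 0.338] edges 0.118 0.077 ang -82.1 -171.4 [[0.753, 0.402], [0.769, 0.285], [0.692, 0.274], [0.676, 0.39]]
yellow [359. 161.] c [ 0.714 -0.27 ] edges 0.123 0.079 ang -66.5 -157.9 [[0.726, -0.198], [0.775, -0.311], [0.701, -0.341], [0.653, -0.228]]
(443, 215) [ 0.554 -0.53   0.06 ]
(451, 270) [ 0.387 -0.546  0.06 ]
(69, 233) [0.522 0.61  0.06 ]
(98, 268) [0.414 0.521 0.06 ]
(427, 226) [ 0.522 -0.48   0.06 ]
(480, 226) [ 0.518 -0.641  0.06 ]
(253, 155) [0.752 0.046 0.06 ]
(296, 160) [ 0.733 -0.086  0.06 ]
scene [323.9066066066066, 227.74594594594595] 555.0
scene [229.55111111111108, 159.56444444444443] 300.0
(array([0.58034992, 0.23943499, 0.0978905 ]), np.float64(0.002953428452308968))
(array([ 0.51144276, -0.29575776,  0.09017857]), np.float64(0.008153938168561473))
```

View pics/crop1.png

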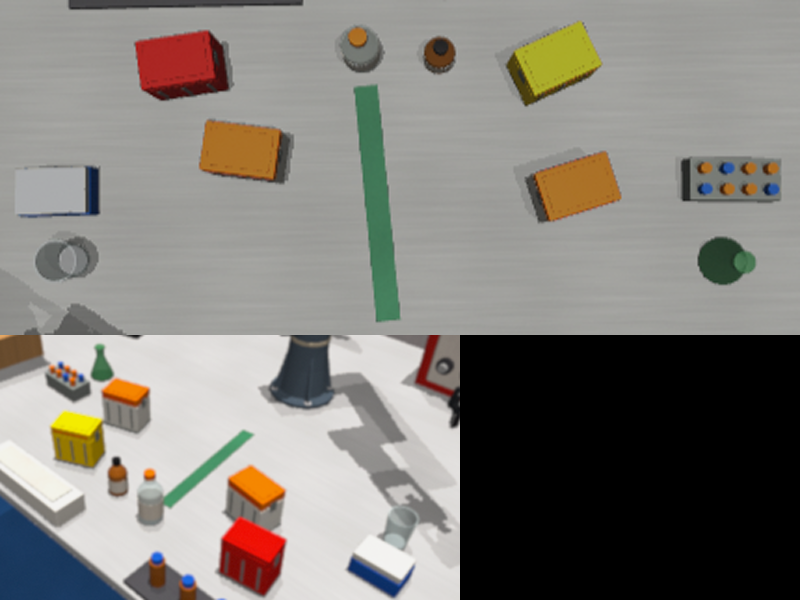

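The crop confirms it: orange lids on white crates at crop (242,151) and (577,187), with the red and yellow ones being the look-alikes. Red and yellow block the far sides, so I'll tip both crates towards the robot. That leaves the undersides facing the scene camera. Left crate first.

```bash
cat >> h.py <<'E'
def plan(pos,yaw):
    """turn about tool x so that tool z (jaw) lies along world yaw (mod pi), then shift in tool axes (mm)"""
    s=status.sense(); M=R.from_quat(s['tool_rot']).as_matrix()
    best=None
    for k in (-1,0,1,2):
        y=yaw+k*np.pi; d=np.array([np.cos(y),np.sin(y),0])
        a=np.arctan2(-d@M[:,1],d@M[:,2])   # rot about x: z-> -sin y + cos z
        if best is None or abs(a)<abs(best[0]): best=(a,0)
    a=best[0]; N=M@R.from_rotvec([a,0,0]).as_matrix()
    print('t',s['t'],'tcp',s['tcp_pos'].round(4),'q6',s['q'][5].round(2),'turn',a.round(3),'alt',(a-np.sign(a)*np.pi).round(3))
    print('toolx',N[:,0].round(3),'y',N[:,1].round(3),'z',N[:,2].round(3))
    print('shift mm tool',(1000*N.T@(np.array(pos)-s['tcp_pos'])).round(0))
    return N
E
python3 - <<'E'
from h import *
a=np.radians(-8);x=np.array([np.cos(a),np.sin(a)]);c=np.array([.578,.236])
p=c+x*.082;print(p)
plan([*p,.23],a+np.pi/2)
E
```

```text
[0.65920198 0.22458781]
t 0.1 tcp [0.2417 0.5757 0.2304] q6 -0.18 turn -0.258 alt 2.883
toolx [-0.001 -0.002 -1.   ] y [-0.99   0.139  0.001] z [ 0.139  0.99  -0.002]
shift mm tool [   1. -462. -290.]
```

Call:
arm_command(
  series=[
    [[0,0,0,-0.129],[0,0,0,-0.129],[0,-29,-18,0],[0,-29,-18,0],[0,-29,-18,0],[0,-29,-18,0],[0,-29,-18,0],[0,-29,-18,0],[0,-29,-18,0],[0,-29,-18,0]],
  ],
  jaw=50,
)

```text
t: 1.1
tcp_pos: [0.4524, 0.4001, 0.2309]
tool_rot: [-0.464, 0.534, 0.464, 0.533]
force: [0.3, 0.7, 0.4]
finger_gap: 0.503
```

Call:
arm_command(
  series=[
    [[0,-29,-18,0],[0,-29,-18,0],[0,-29,-18,0],[0,-29,-18,0],[0,-29,-18,0],[0,-29,-18,0],[0,-29,-18,0],[0,-29,-18,0],[0,0,0,0],[0,0,0,0]],
  ],
)

```text
t: 2.1
tcp_pos: [0.6612, 0.2256, 0.2303]
tool_rot: [-0.463, 0.535, 0.464, 0.534]
force: [-0.6, 0.2, 0.7]
finger_gap: 0.503
```

Run:
```python
from h import *
a=np.radians(-8);x=np.array([np.cos(a),np.sin(a)]);c=np.array([.578,.236])
s=status.sense();im=snapshot('wrist');cv2.imwrite('pics/w1.png',im[:,:,::-1])
cw=cam('wrist',s)
for k in blobs(im,(8,150,120),(18,255,255),2000):
    q=cv2.approxPolyDP(k,8,True)[:,0];print([(tuple(u),plane(cw,u,.12)[:2].round(3).tolist()) for u in q])
plan([*(c+x*.07),.1],a+np.pi/2)
```

```text
[((np.int32(189), np.int32(25)), [0.533, 0.186]), ((np.int32(198), np.int32(147)), [0.608, 0.176]), ((np.int32(364), np.int32(146)), [0.624, 0.29]), ((np.int32(372), np.int32(25)), [0.549, 0.3])]
t 2.15 tcp [0.6605 0.2265 0.2305] q6 -1.26 turn -0.001 alt 3.141
toolx [-0.002  0.    -1.   ] y [-0.99   0.139  0.002] z [ 0.139  0.99  -0.   ]
shift mm tool [131.  13.  -2.]
```

View pics/w1.png

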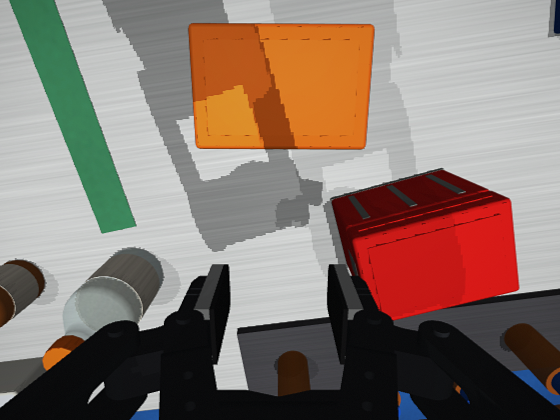

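The wrist view shows the lid at (189–372, 25–147). Its size agrees with a height of 0.12, and red is clear to the right. I'll lower behind the far face and push.

Call:
arm_command(
  series=[
    [[0,7,-3,0],[0,6,0,0],[22,0,0,0],[22,0,0,0],[22,0,0,0],[22,0,0,0],[22,0,0,0],[20,0,0,0],[0,0,0,0]],
  ],
)

```text
t: 3.05
tcp_pos: [0.6445, 0.2256, 0.0984]
tool_rot: [-0.463, 0.536, 0.466, 0.531]
force: [-0.6, -0.2, -0.1]
finger_gap: 0.5
```

Call:
arm_command(
  series=[
    [[0,8,0,0],[0,8,0,0],[0,8,0,0],[0,8,0,0],[0,8,0,0],[0,8,0,0]],
  ],
)

```text
t: 3.65
tcp_pos: [0.6004, 0.2321, 0.1021]
tool_rot: [-0.464, 0.533, 0.464, 0.534]
force: [2.4, 0.2, 2.0]
finger_gap: 0.496
```

Run:
```python
from h import *
s=status.sense();print(s['force'].round(1),s['tcp_pos'])
im=snapshot('scene');cv2.imwrite('pics/s1.png',cv2.resize(im[150:330,230:470],(800,600),interpolation=cv2.INTER_CUBIC)[:,:,::-1])
```

```text
[2.4 0.2 2. ] [0.60043465 0.23206265 0.10213207]
```

View pics/s1.png

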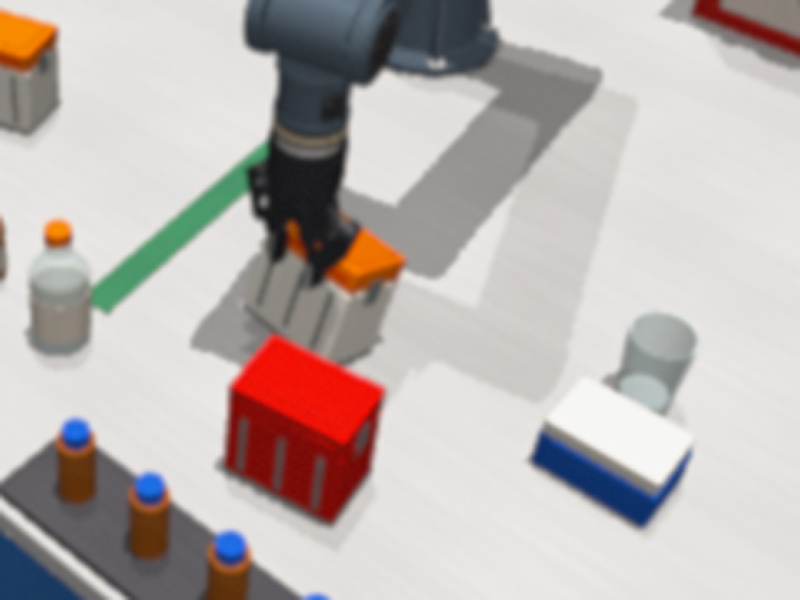

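The crate is tilting cleanly with the far bottom edge lifted, at about (330,320). I'll continue.

Call:
arm_command(
  series=[
    [[0,7,0,0],[0,7,0,0],[0,7,0,0],[0,7,0,0],[0,7,0,0],[0,5,0,0],[0,0,0,0],[0,0,0,0],[0,0,0,0]],
  ],
)

```text
t: 4.6
tcp_pos: [0.5614, 0.2374, 0.1014]
tool_rot: [-0.464, 0.534, 0.464, 0.534]
force: [-0.6, 0.7, 0.3]
finger_gap: 0.504
```

Call:
arm_command(
  series=[
    [[-30,0,0,0],[-35,0,0,0],[-40,0,0,0],[-30,0,0,0],[0,0,0,0]],
  ],
)

```text
t: 5.1
tcp_pos: [0.5645, 0.2381, 0.2417]
tool_rot: [-0.466, 0.53, 0.462, 0.537]
force: [0.4, 0.6, 0.5]
finger_gap: 0.499
```

Run:
```python
from h import *
im=snapshot('scene');t=snapshot('top');np.save('pics/t2.npy',t);np.save('pics/s2.npy',im)
o=np.zeros((600,800,3),np.uint8);o[:400]=cv2.resize(im[150:320,130:470],(800,400),interpolation=cv2.INTER_CUBIC);o[400:]=cv2.resize(t[190:290,130:530],(800,200))
cv2.imwrite('pics/s2.png',o[:,:,::-1])
a=np.radians(15.5);x=np.array([np.cos(a),np.sin(a)]);c=np.array([.511,-.295])
plan([*(c+x*.072),.23],a+np.pi/2)
```

```text
t 5.2 tcp [0.5614 0.2374 0.2371] q6 -1.21 turn -0.411 alt 2.731
toolx [ 0.002  0.    -1.   ] y [-0.964 -0.267 -0.002] z [-0.267  0.964 -0.   ]
shift mm tool [   7.  119. -500.]
```

View pics/s2.png

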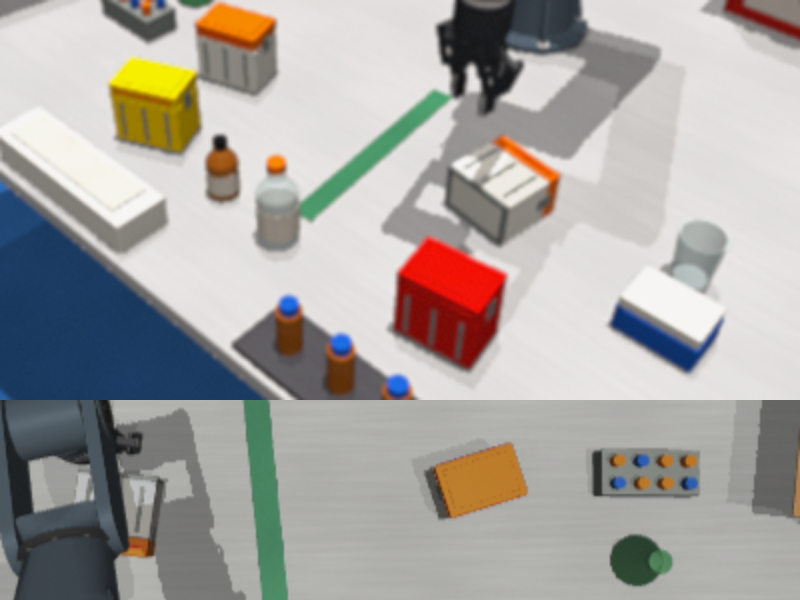

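The left crate lies on its side and its underside, facing the camera at (478,210), is blank. Now the right crate.

Call:
arm_command(
  series=[
    [[0,0,0,-0.137],[0,0,0,-0.137],[0,0,0,-0.137],[0,7,-28,0],[0,7,-28,0],[0,7,-28,0],[0,7,-28,0],[0,7,-28,0],[0,7,-28,0],[0,7,-28,0]],
  ],
)

```text
t: 6.2
tcp_pos: [0.565, 0.0344, 0.2342]
tool_rot: [-0.562, 0.429, 0.564, 0.427]
force: [0.3, 0.4, -0.9]
finger_gap: 0.498
```

Call:
arm_command(
  series=[
    [[0,7,-28,0],[0,7,-28,0],[0,7,-28,0],[0,7,-28,0],[0,7,-28,0],[0,7,-28,0],[0,7,-28,0],[0,7,-28,0],[0,0,-28,0],[0,0,-28,0]],
  ],
)

```text
t: 7.2
tcp_pos: [0.5863, -0.25, 0.2339]
tool_rot: [-0.561, 0.428, 0.564, 0.428]
force: [0.1, -0.2, -1.3]
finger_gap: 0.506
```

Call:
arm_command(
  series=[
    [[0,0,-20,0],[0,0,0,0],[0,0,0,0]],
  ],
)

```text
t: 7.5
tcp_pos: [0.5916, -0.2679, 0.2343]
tool_rot: [-0.561, 0.428, 0.564, 0.428]
force: [-0.3, 0.7, 0.2]
finger_gap: 0.5
```

Run:
```python
from h import *
a=np.radians(15.5);x=np.array([np.cos(a),np.sin(a)]);c=np.array([.511,-.295])
s=status.sense();im=snapshot('wrist');cw=cam('wrist',s)
for k in blobs(im,(8,150,120),(18,255,255),2000):
    P=np.array([plane(cw,u,.12)[:2] for u in cv2.boxPoints(cv2.minAreaRect(k))]);print(P.round(3).tolist(),P.mean(0))
plan([*(c+x*.072),.1],a+np.pi/2)
t=snapshot('top');np.save('pics/t3.npy',t);ct=cam('top')
im=t[200:300,140:260];cv2.imwrite('pics/l.png',cv2.resize(im,(720,600))[:,:,::-1])
```

```text
[[0.489, -0.362], [0.457, -0.25], [0.53, -0.223], [0.566, -0.346]] [ 0.51040091 -0.29510958]
t 7.55 tcp [ 0.5917 -0.2672  0.2347] q6 -2.44 turn 0.001 alt -3.141
toolx [-0.003  0.003 -1.   ] y [-0.964 -0.267  0.002] z [-0.267  0.964  0.003]
shift mm tool [135.  13.  -6.]
```

Call:
arm_command(
  series=[
    [[0,7,-3,0],[0,6,-3,0],[22,0,0,0],[22,0,0,0],[22,0,0,0],[22,0,0,0],[22,0,0,0],[24,0,0,0],[0,0,0,0]],
  ],
)

```text
t: 8.5
tcp_pos: [0.5791, -0.2763, 0.0993]
tool_rot: [-0.56, 0.428, 0.566, 0.428]
force: [0.3, 0.4, -0.1]
finger_gap: 0.497
```

Call:
arm_command(
  series=[
    [[0,8,0,0],[0,8,0,0],[0,8,0,0],[0,8,0,0],[0,8,0,0],[0,8,0,0]],
  ],
)

```text
t: 9.1
tcp_pos: [0.5355, -0.2913, 0.1033]
tool_rot: [0.564, -0.428, -0.562, -0.428]
force: [2.4, 0.1, 2.7]
finger_gap: 0.503
```

Call:
arm_command(
  series=[
    [[0,7,0,0],[0,7,0,0],[0,7,0,0],[0,7,0,0],[0,7,0,0],[0,6,0,0],[0,0,0,0],[0,0,0,0],[0,0,0,0]],
  ],
)

```text
t: 10.0
tcp_pos: [0.4963, -0.3017, 0.1023]
tool_rot: [0.563, -0.428, -0.563, -0.428]
force: [-0.0, 0.5, -0.4]
finger_gap: 0.503
```

Call:
arm_command(
  series=[
    [[-30,0,0,0],[-35,0,0,0],[-40,0,0,0],[-30,0,0,0],[0,0,0,0]],
  ],
)

```text
t: 10.5
tcp_pos: [0.4988, -0.3035, 0.2424]
tool_rot: [0.567, -0.428, -0.559, -0.427]
force: [0.6, -1.2, -0.3]
finger_gap: 0.499
```

Run:
```python
from h import *
im=snapshot('scene');t=snapshot('top');np.save('pics/t4.npy',t);np.save('pics/s4.npy',im)
o=np.zeros((600,800,3),np.uint8);o[:400]=cv2.resize(im[120:290,130:470],(800,400),interpolation=cv2.INTER_CUBIC);o[400:]=cv2.resize(t[190:290,130:530],(800,200))
cv2.imwrite('pics/s4.png',o[:,:,::-1])
s=status.sense();print(s['q'].round(2))
```

```text
[-0.74  0.46  1.54  0.    1.14 -2.58]
```

View pics/s4.png

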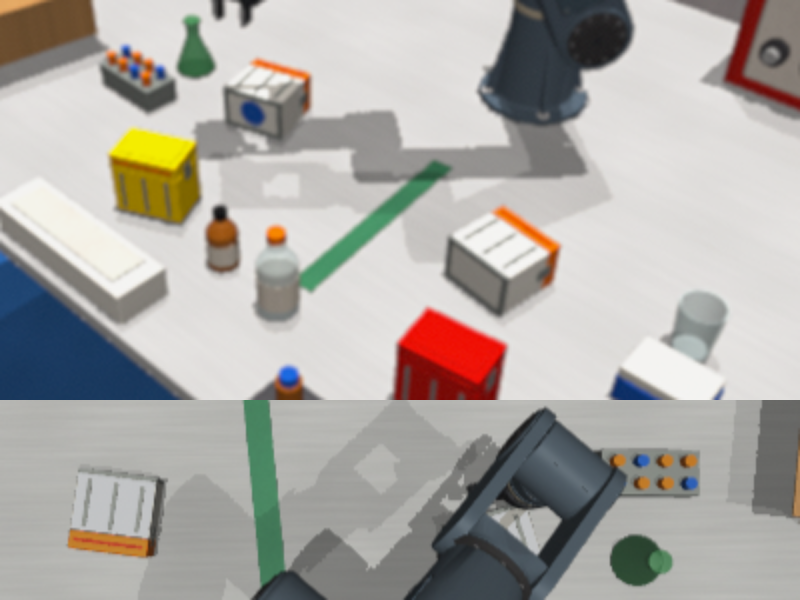

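The stamp shows as a blue disc on the right crate at (252,111); it fell cleanly on its side. I'll turn the tool and go to the crate's outer side.

Call:
arm_command(
  series=[
    [[0,0,0,0.143],[0,0,0,0.143],[0,0,0,0.143],[0,0,0,0.143],[0,0,0,0.143],[0,0,0,0.143],[0,0,0,0.143],[0,0,0,0.143],[0,0,0,0.143],[0,0,0,0.143]],
  ],
  jaw=100,
)

```text
t: 11.6
tcp_pos: [0.4951, -0.3006, 0.2349]
tool_rot: [-0.141, 0.694, 0.144, 0.692]
force: [-0.4, 0.2, 0.3]
finger_gap: 1.0
```

Call:
arm_command(
  series=[
    [[0,0,0,0.143],[0,-20,-15,0],[0,-20,-15,0],[0,-20,-15,0],[0,-20,-15,0],[0,-20,-12,0],[0,0,0,0],[0,0,0,0]],
  ],
)

```text
t: 12.4
tcp_pos: [0.4524, -0.4163, 0.2353]
tool_rot: [-0.093, 0.701, 0.096, 0.7]
force: [0.2, -0.4, -0.2]
finger_gap: 0.997
```

Run:
```python
from h import *
s=status.sense();im=snapshot('wrist');cv2.imwrite('pics/w5.png',im[:,:,::-1]);np.save('pics/w5.npy',im)
a=np.radians(15.5);y=np.array([-np.sin(a),np.cos(a)]);x=np.array([np.cos(a),np.sin(a)]);c=np.array([.511,-.295])-.1*x
print(c,s['q'].round(2));plan([*(c-y*.095),.03],a)
```

```text
[ 0.41463695 -0.32172384] [-0.93  0.51  1.45  0.    1.18 -1.19]
t 12.45 tcp [ 0.4527 -0.4158  0.2356] q6 -1.19 turn -0.002 alt 3.14
toolx [-0.002  0.003 -1.   ] y [-0.267  0.964  0.004] z [ 0.964  0.267 -0.001]
shift mm tool [206.   5. -11.]
```

View pics/w5.png

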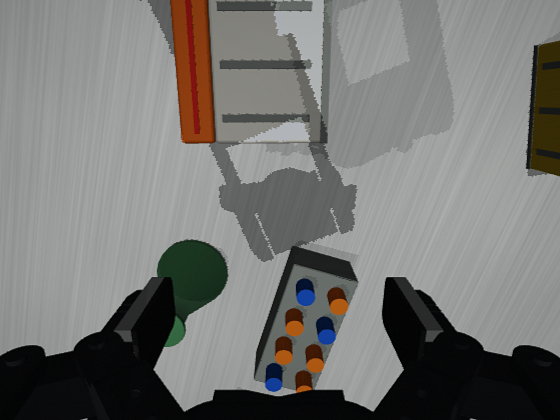

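The wrist view shows the crate's near top edge from (183,142) to (325,142). Rack corners are at (293,248) and (357,282), and the flask foot is near (192,275). I'll cast these.

Run:
```python
from h import *
s=status.sense();cw=cam('wrist',s);tc=s['tcp_pos'];M=R.from_quat(s['tool_rot']).as_matrix()
for n,u,z in [('crateL',(183,142),.08),('crateR',(327,142),.08),('rack1',(293,248),.05),('rack1',(293,248),.072),('rack2',(357,282),.05),('rack2',(357,282),.072),('flask top edge',(192,240),0.02),('flask right',(227,272),0.03)]:
    p=plane(cw,u,z);print(n,p.round(3),'tool yz',(1000*(M.T@(p-tc)))[1:].round(0))
```

```text
crateL [ 0.365 -0.396  0.08 ] tool yz [ 42. -79.]
crateR [ 0.479 -0.365  0.08 ] tool yz [42. 39.]
rack1 [ 0.483 -0.474  0.05 ] tool yz [-65.  14.]
rack1 [ 0.479 -0.465  0.072] tool yz [-55.  13.]
rack2 [ 0.556 -0.493  0.05 ] tool yz [-102.   79.]
rack2 [ 0.547 -0.483  0.072] tool yz [-90.  74.]
flask top edge [ 0.381 -0.506  0.02 ] tool yz [-69. -93.]
flask right [ 0.425 -0.528  0.03 ] tool yz [-101.  -56.]
```

Call:
arm_command(
  series=[
    [[0,4,-10,0],[0,4,-10,0],[27,0,0,0],[27,0,0,0],[27,0,0,0],[27,0,0,0],[27,0,0,0],[27,0,0,0],[27,0,0,0],[25,0,0,0]],
  ],
)

```text
t: 13.45
tcp_pos: [0.4312, -0.414, 0.0227]
tool_rot: [-0.095, 0.701, 0.095, 0.701]
force: [0.6, -0.0, -1.1]
finger_gap: 1.0
```

Call:
arm_command(
  series=[
    [[0,0,0,0],[0,6,0,0],[0,6,0,0],[0,6,0,0],[0,6,0,0],[0,7,0,0],[0,8,0,0.015],[0,8,0,0.015],[0,8,0,0.015],[0,8,0,0.015]],
  ],
)

```text
t: 14.45
tcp_pos: [0.4166, -0.3552, 0.0243]
tool_rot: [-0.075, 0.703, 0.072, 0.704]
force: [1.7, -4.9, 6.3]
finger_gap: 1.004
```

Call:
arm_command(
  series=[
    [[0,8,0,0.015],[0,8,0,0.015],[0,8,0,0.015],[0,8,0,0.015],[0,8,0,0.015],[0,8,0,0.015],[0,8,0,0.015],[0,8,0,0.015],[0,8,0,0.015],[0,8,0,0.015]],
  ],
)

```text
t: 15.45
tcp_pos: [0.4053, -0.2759, 0.0242]
tool_rot: [-0.022, 0.706, 0.019, 0.708]
force: [0.6, -5.8, 7.0]
finger_gap: 0.999
```

Run:
```python
from h import *
s=status.sense();print(s['q'].round(2));plan([.4,-.05,.022],0)
im=snapshot('scene');w=snapshot('wrist')
o=np.zeros((600,800,3),np.uint8);o[:400]=cv2.resize(im[120:290,130:470],(800,400),interpolation=cv2.INTER_CUBIC);o[400:,:267]=cv2.resize(w,(267,200))
cv2.imwrite('pics/s6.png',o[:,:,::-1])
```

```text
[-0.83  0.71  1.92 -0.    0.51 -0.88]
t 15.45 tcp [ 0.4053 -0.2759  0.0242] q6 -0.88 turn 0.058 alt -3.083
toolx [ 0.002 -0.003 -1.   ] y [ 0.     1.    -0.003] z [1.    0.    0.002]
shift mm tool [  1. 226.  -5.]
```

View pics/s6.png

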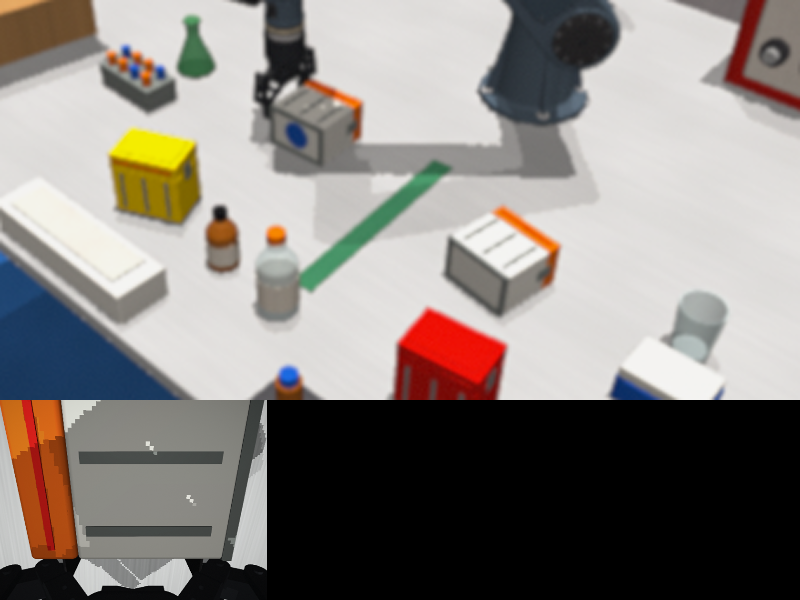

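The crate is sliding with the tool, but the 7 N upward force is worth a check for tilting.

Run:
```python
from h import *
s=status.sense();cw=cam('wrist',s);M=R.from_quat(s['tool_rot']).as_matrix();print(s['force'],s['ft_torque'],M[:,0])
for u in [(80,331),(463,331)]:
  for z in (.07,.08,.09,.1):
    p=plane(cw,u,z);print(z,p.round(3),(1000*(M.T@(p-s['tcp_pos'])))[1:].round(0))
im=snapshot('scene');w=snapshot('wrist')
o=np.zeros((600,800,3),np.uint8);o[:,:450]=cv2.resize(im[145:205,230:290],(450,600),interpolation=cv2.INTER_CUBIC)[:600];o[:,450:]=cv2.resize(w[250:420,100:460],(350,600))
o[:,450:]=0;o[:300,450:]=cv2.resize(w[200:420],(350,300))
cv2.imwrite('pics/s7.png',o[:,:,::-1])
```

```text
[ 0.786811   -1.44899992  7.84712823] [-0.00347568  0.0223767  -0.08934226] [ 1.14675005e-03 -6.34688725e-04 -9.99999141e-01]
0.07 [ 0.342 -0.271  0.07 ] [  7. -63.]
0.08 [ 0.348 -0.263  0.08 ] [ 14. -56.]
0.09 [ 0.354 -0.256  0.09 ] [ 21. -50.]
0.1 [ 0.36  -0.248  0.1  ] [ 29. -43.]
0.07 [ 0.461 -0.264  0.07 ] [ 7. 57.]
0.08 [ 0.455 -0.257  0.08 ] [14. 51.]
0.09 [ 0.449 -0.25   0.09 ] [21. 45.]
0.1 [ 0.442 -0.243  0.1  ] [28. 39.]
```

View pics/s7.png

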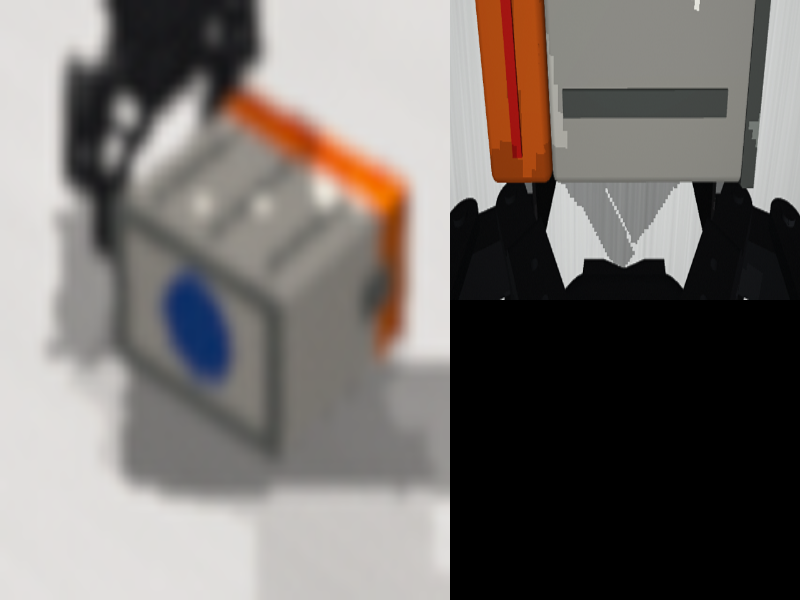

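The crate is flat: edge width is 120 mm at z≈0.077 and the face is 11 mm ahead of the TCP. The upward force suggests a finger link resting on the crate's top edge, so I'll raise the tool a little and see.

Call:
arm_command(
  series=[
    [[-2,-4,0,0],[-4,0,0,0],[-3,0,0,0],[0,0,0,0]],
  ],
)

```text
t: 16.05
tcp_pos: [0.4044, -0.2783, 0.0325]
tool_rot: [-0.021, 0.707, 0.021, 0.707]
force: [0.0, 0.7, 0.2]
finger_gap: 1.002
```

Call:
arm_command(
  series=[
    [[0,4,0,0],[0,8,0,0.015],[0,8,0,0.015],[0,8,0,0.015],[0,8,0,0.015],[0,8,0,0.015],[0,8,0,0.015]],
  ],
)

```text
t: 16.75
tcp_pos: [0.4033, -0.2259, 0.0323]
tool_rot: [0.011, 0.707, -0.011, 0.707]
force: [-1.1, -1.1, -0.7]
finger_gap: 1.004
```

Run:
```python
from h import *
s=status.sense();plan([.4,-.05,.03],0);print(s['q'].round(2))
```

```text
t 16.75 tcp [ 0.4033 -0.2259  0.0323] q6 -0.72 turn -0.032 alt 3.11
toolx [-0.  0. -1.] y [0. 1. 0.] z [ 1.  0. -0.]
shift mm tool [  2. 176.  -3.]
[-0.75  0.68  1.98 -0.    0.47 -0.72]
```

Call:
arm_command(
  series=[
    [[0,10,0,0],[0,10,0,0],[0,10,0,0],[0,10,0,0],[0,10,0,0],[0,10,0,0],[0,10,0,0],[0,10,0,0],[0,10,0,0],[0,10,0,0]],
  ],
)

```text
t: 17.75
tcp_pos: [0.4065, -0.126, 0.0323]
tool_rot: [0.011, 0.707, -0.011, 0.707]
force: [0.4, -1.2, 0.1]
finger_gap: 1.0
```

Call:
arm_command(
  series=[
    [[0,10,0,0],[0,10,0,0],[0,10,0,0],[0,10,0,0],[0,0,0,0]],
  ],
)

```text
t: 18.25
tcp_pos: [0.4068, -0.085, 0.0323]
tool_rot: [0.011, 0.708, -0.01, 0.706]
force: [-0.8, 0.4, -0.0]
finger_gap: 0.993
```

Run:
```python
from h import *
s=status.sense();print(s['tcp_pos'],s['force'].round(1))
im=snapshot('scene');w=snapshot('wrist');np.save('pics/s8.npy',im)
o=np.zeros((600,800,3),np.uint8);o[:,:560]=cv2.resize(im[140:290,230:370],(560,600),interpolation=cv2.INTER_CUBIC);o[:180,560:]=cv2.resize(w,(240,180))
cv2.imwrite('pics/s8.png',o[:,:,::-1])
```

```text
[ 0.40683193 -0.08504725  0.03233566] [-0.8  0.4 -0. ]
```

View pics/s8.png

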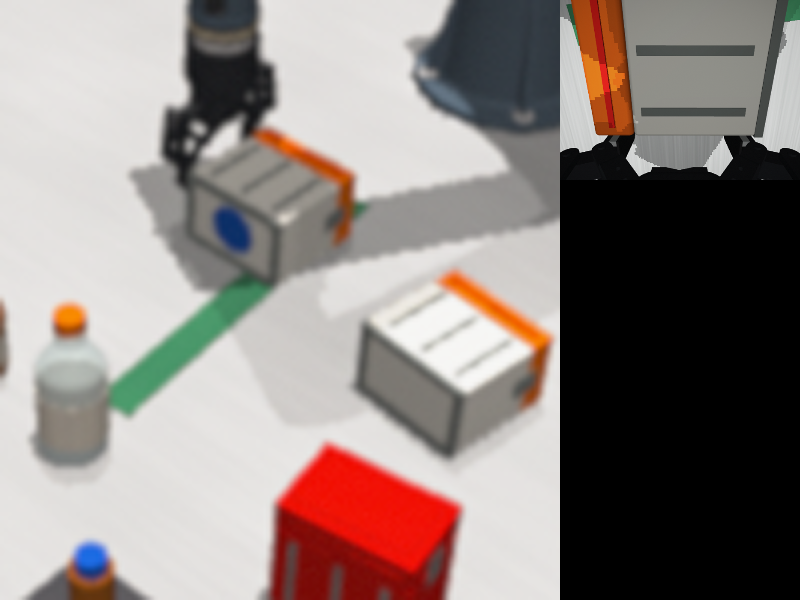

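The crate is at the line with the stamp at crop (232,229), still flat. I'll measure the stamp at z=0.04 for the last push.

Run:
```python
from h import *
im=np.load('pics/s8.npy');cs=cam('scene');s=status.sense()
for k in blobs(im,(105,120,60),(125,255,255),20):
    m=cv2.moments(k);u=(m['m10']/m['m00'],m['m01']/m['m00'])
    if 250<u[0]<320 and 170<u[1]<220: print(u,plane(cs,u,.04))
w=s;M=R.from_quat(s['tool_rot']).as_matrix();print('heading',M[:,1],'mid from tool',s['tcp_pos']+.071*M[:,1])
```

```text
(287.5, 196.77083333333334) [ 0.46294205 -0.01539734  0.04      ]
heading [3.02746595e-02 9.99541546e-01 3.76844800e-04] mid from tool [ 0.40969333 -0.01530204  0.03235133]
```

Call:
arm_command(
  series=[
    [[0,8,0,0],[0,8,0,0],[0,8,0,0],[0,7,0,0],[0,0,0,0],[0,0,0,0],[0,-10,0,0],[0,-20,0,0],[0,-30,0,0],[0,-30,0,0]],
  ],
)

```text
t: 19.35
tcp_pos: [0.4057, -0.1473, 0.0322]
tool_rot: [0.011, 0.707, -0.011, 0.707]
force: [-0.5, -0.1, 0.4]
finger_gap: 1.002
```

Call:
arm_command(
  series=[
    [[-40,-20,0,0],[-50,-40,0,0],[-50,-40,0,0],[-50,-40,0,0],[0,-40,0,0],[0,-40,0,0],[0,0,0,0],[0,0,0,0],[0,0,0,0]],
  ],
)

```text
t: 20.25
tcp_pos: [0.3989, -0.3382, 0.1888]
tool_rot: [0.012, 0.708, -0.01, 0.706]
force: [0.2, 0.2, 0.7]
finger_gap: 0.996
```

Run:
```python
from h import *
im=snapshot('scene');t=snapshot('top');cs=cam('scene');ct=cam('top')
for k in blobs(im,(105,120,60),(125,255,255),20):
    m=cv2.moments(k);u=(m['m10']/m['m00'],m['m01']/m['m00'])
    p=plane(cs,u,.04)
    if abs(p[1])<.1 and .35<p[0]<.6: print('stamp',u,p)
for k in blobs(t,(8,150,120),(18,255,255),100):
    r=cv2.minAreaRect(k);P=plane(ct,r[0],.08)
    if 90<r[0][1]<310:print('orange lid top',r,P.round(3))
k=max(blobs(t,(0,0,165),(180,40,255),1),key=cv2.contourArea)
o=np.zeros((600,800,3),np.uint8);o[:360]=cv2.resize(t[120:318,50:490],(800,360),interpolation=cv2.INTER_CUBIC)
o[360:]=cv2.resize(im[130:280,130:630-130],(800,324))[:240];cv2.imwrite('pics/f.png',o[:,:,::-1])
```

```text
stamp (293.4884488448845, 200.23432343234322) [0.4634807  0.01589256 0.04      ]
orange lid top ((265.5, 282.0), (8.0, 39.0), 90.0) [0.363 0.015 0.08 ]
orange lid top ((183.64126586914062, 261.40533447265625), (39.57513427734375, 8.702051162719727), 7.352379322052002) [0.429 0.258 0.08 ]
```

View pics/f.png

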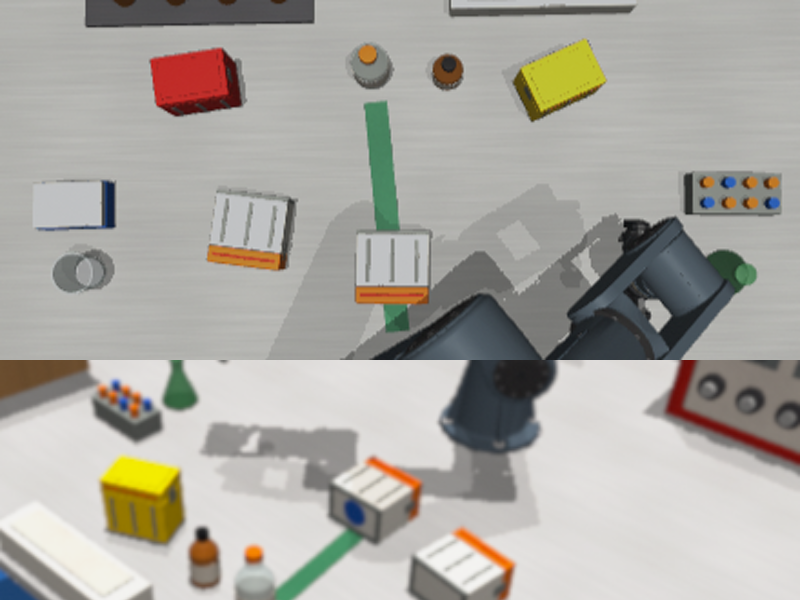

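The final view shows the stamped crate on its side across the tape (top at crop (393,260), stamp at (354,513)). The blank crate is lying clear and the bystanders are unmoved. The middle comes out near y≈0.016, and the tape's centre there is y≈0.017.

```bash
python3 -c "
from station import ticket
print(ticket.sign_off())"
```

```text
the job is handed in; nothing more can be done
None
```

I tipped both orange-lidded crates onto their sides towards the robot. The left one's underside was blank and the right one's had the blue stamp. I pushed the stamped crate, still on its side, across to the dispatch line with open fingers, then backed the arm off and handed the job in at about 20 s.

**Last checks:**
- **Stamped crate:** its middle is at about (0.404, 0.016). The tape's centreline there is at y ≈ 0.017, well inside the 40 mm width.
- **Blank crate:** it lies where it fell, about 0.2 m clear of the line.
- **Other things:** the items visible in the last pictures look undisturbed. The arm partly hid the flask in the top view, but it still showed standing in both.
- **Robot:** the gripper is raised, away from everything and reads no contact force.

**One oddity:** early in the push a steady 7–8 N upward force showed, probably a finger link resting on the crate's top edge. Raising the tool 9 mm removed it, and the crate looked flat in the pictures before and after.

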